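# Reject the feed roller that will not roll true

## Task

One of the three printer feed rollers in the yellow rack has a hidden heavy side. Roll-test all three: lay each one crosswise on the red line at the raised end of the sloping grey plate and let go; a true roller rolls down to the blue foot stop by itself and stays there, without being pushed or handled on the lower half of the plate. Take the one that only rocks or stays near the top again across its barrel, and lower it, held until it is down, between the tall cheeks of the orange reject cradle, leaving stapler, sharpener, clip box and the other desk things where they are.

Things in the scene. Friction and masses are not known exactly. Their poses are not given: they have to be found in the camera images.
- roller_1_center (a point): One of three look-alike feed rollers, black rubber barrel, white ends: 36 mm diameter, 58 long, 120 g (varies). Point on its axis, half-way along; x runs along the axis. Starts in a rack lane, any heavy side down. Exactly one of the three is out of balance inside (centre of mass about 5 mm off axis); nothing outside shows it, and name and lane tell nothing.
- roller_2_center (a point): One of three look-alike feed rollers, black rubber barrel, white ends: 36 mm diameter, 58 long, 120 g (varies). Point on its axis, half-way along; x runs along the axis. Starts in a rack lane, any heavy side down. Exactly one of the three is out of balance inside (centre of mass about 5 mm off axis); nothing outside shows it, and name and lane tell nothing.
- roller_3_center (a point): One of three look-alike feed rollers, black rubber barrel, white ends: 36 mm diameter, 58 long, 120 g (varies). Point on its axis, half-way along; x runs along the axis. Starts in a rack lane, any heavy side down. Exactly one of the three is out of balance inside (centre of mass about 5 mm off axis); nothing outside shows it, and name and lane tell nothing.
- rack: Fixed yellow rack, 50 (x) x 136 (y) x 34 high; origin under its centre. Three lanes along x at y = -42, 0, +42, floor 8 mm above the desk (roller axis 26 mm above it). Ridges 26 mm above the floor stand 1 mm from the rollers' flanks: no grasp across the barrel there. The roller ends stick out 4 mm past the base: grasp the two end faces (58 mm, along x).
- test_plate: Fixed grey plate, 160 (x) x 250 (y); origin under its centre at desk level. Its top slopes down along -y: height above the desk = 12 mm + 0.03 y. Blue kerbs 6 mm high at x = +-78, stop bar 16 mm high at y = -121. A true roller let go with its axis along the plate's x rolls to the foot in about 1.5 s; the out-of-balance one moves or rocks a few mm and stays.
- start_line (a point): Middle of the red line on top of the plate near its raised end: plate x = 0, y = +80 mm, on the surface, 14.4 mm above the desk.
- foot_stop (a point): Middle of the uphill face of the stop bar, on the plate's surface, plate y = -117 mm. True rollers come to rest against it or against one another (axis at plate y about -99 and -63).
- reject_cradle: Fixed orange cradle, 84 (x) x 70 (y); origin under its centre. Floor 6 mm above the desk. End cheeks 44 mm high, 68 mm apart inside (x = +-34), too close to the roller's ends for fingers. Four chocks, 8 mm above the floor, x 23 to 34 and y 16.5 to 28.5 either side, stop it rolling; the middle 46 mm of both flanks is open for fingers.
- cradle_seat (a point): Where the centre of the roller lies when it is seated in the cradle: 24 mm above the desk, over the cradle's centre, roller axis along the cradle's x.
- stapler: blue stapler, 37 x 145 x 55, loose. Origin at the centre of its underside. Bystander, not to be moved.
- sharpener: teal oval pencil sharpener, 27 x 48 x 22, loose. Origin at the centre of its underside. Bystander, not to be moved.
- clip_box: flat paper-clip box with green lid, 52 x 64 x 21, loose. Origin at the centre of its underside. Bystander, not to be moved.
There are look-alikes about, which are no part of the job. What is shaped like the part that bears roller_1_center but green is not meant. Leave any pink look-alike of the part that bears roller_2_center alone.

How it is judged (in metres and radians):
On the way, in this order (a step that is already met when the one before it is completed fails the run):
1. the out-of-balance roller has been laid on the upper half of the plate and let go, and stays there (y of roller_2_center in the frame of test_plate between 0.02 and 0.12 m and z of roller_2_center in the frame of test_plate between 0.018 and 0.0365 m and contact force between the fingers and roller_2 below 0.05 N and linear speed of roller_2 below 0.05 m/s), for 0.2 s.
2. the out-of-balance roller is down in the reject cradle while the fingers still hold it (z of roller_2_center in the frame of cradle_seat between -0.004 and 0.004 m and horizontal distance between roller_2_center and cradle_seat below 0.01 m and contact force between the fingers and roller_2 above 0.5 N), for 0.05 s.
At the end, for the whole second after the job is handed in: Both true rollers rest on the plate against the foot stop or one another (axis at plate y -112 to -45 mm, within 50 mm of its middle line); the out-of-balance roller rests in the reject cradle, within 8 mm sideways and 3 mm in height of its seat and 0.1 rad of its line (y of roller_1_center in the frame of test_plate between -0.112 and -0.045 m and x of roller_1_center in the frame of test_plate between -0.05 and 0.05 m and z of roller_1_center in the frame of test_plate between 0.018 and 0.036 m and linear speed of each of roller_1, roller_3, roller_2 below 0.02 m/s and y of roller_3_center in the frame of test_plate between -0.112 and -0.045 m and x of roller_3_center in the frame of test_plate between -0.05 and 0.05 m and z of roller_3_center in the frame of test_plate between 0.018 and 0.036 m and horizontal distance between roller_2_center and cradle_seat below 0.008 m and z of roller_2_center in the frame of cradle_seat between -0.003 and 0.003 m and angle between the x axis of roller_2_center and the x axis of reject_cradle, either way round below 0.1 rad); the robot touches nothing.
It fails at once if a true roller is pushed or handled on the lower half of the plate ((contact force between the fingers and roller_1 above 0.3 N and y of roller_1_center in the frame of test_plate between -0.125 and -0.01 m and x of roller_1_center in the frame of test_plate between -0.08 and 0.08 m and z of roller_1_center in the frame of test_plate below 0.05 m) or (contact force between the fingers and roller_3 above 0.3 N and y of roller_3_center in the frame of test_plate between -0.125 and -0.01 m and x of roller_3_center in the frame of test_plate between -0.08 and 0.08 m and z of roller_3_center in the frame of test_plate below 0.05 m)).
It fails at once if a desk thing is moved more than 25 mm (distance of any of stapler, sharpener, clip_box from where it was at the start of the episode above 0.025 m).
It also fails if it takes over 72 s, if anything falls off the work surface, if the arm or the gripper's body presses on something with over 40 N, if the wrist force passes 120 N, or if a joint passes its speed limit or range.

## Robot

A 7-joint arm with a two-finger parallel gripper is mounted at the origin on a cart in front of the work surface, level with it; the furniture and walls round the work are solid. World frame = base frame: x ahead of the robot, y to its left, z up, the work surface at z = 0. Lengths are in mm, angles in rad, forces in N, time in s.
With the tool pointing down it reaches from about 350 to 900 mm from the base axis. Payload 8.1 kg.
Tool frame: the origin (TCP) lies on the centre line of the jaws, within the pads' length; the fingertips stand 11 mm ahead of it and the grasp point (between the pads) lies 8 mm behind it; x points along the fingers, z is the direction in which the jaws open and shut, and the axes are right-handed (so a half turn about x gives the same grasp; the last joint's range is limited). The gripper opens to 85 mm and grips with 20 to 120 N. Pads are 22 mm wide; open, the fingers measure 114 mm over their backs; the gripper's body (76 mm by 85 mm) begins 54 mm behind the grasp point. The pads swing forward as they close: fully open they stand 13 mm farther back than shut.
Start: joints at [-1.331, 0.434, 0.025, 1.573, -0.012, 1.134, -0.075], TCP at [210.106, 588.639, 242.323] pointing down, gripper open.
Joint ranges: [-2.62, 2.62], [-0.44, 2.09], [-1.27, 1.32], [0.08, 2.57], [-1.32, 4.46], [0.12, 2], [-2.74, 2.74]. Speed limits (rad/s): [2.22, 2.22, 3.01, 3.01, 3.14, 3.14, 3.14].

## Interface

Orientations are given as a unit quaternion [w, x, y, z].
In Python, from bench import manip gives the robot as it stands.
- The arm moves only by the shell command python3 -m jog 'ROWS'. ROWS is JSON, a list that holds one entry, the list of rows, each a list of 5 numbers: the shift along the tool's x, y, z in mm, then the turn about the tool's x in rad, then the opening, from 0 (shut) to 1 (fully open). A call has 1 to 5 rows; each row is the pose to reach, as a shift and turn from the pose commanded when the call began, along the tool's axes at that moment; what a row does not reach only later rows make up. A row lasts 1/8 s, in which the tool goes at most 62.5 mm and 10.7 degrees, less where a joint would pass 70% of its speed; a pose out of reach is approached as far as the arm can. A call with a gripper value outside its range is refused whole. The fingers move at their own pace and stop on an object; the grip force is fixed at half the most. Time passes only in rows, so rows that repeat a pose let the fingers close. It gives the time, the measured TCP pose, the force and the opening at its end, in the units of the state.
- manip.state(): the state, without advancing time (a new reading comes with each control period).
- manip.snapshot(name): name is "scene" or "top" or "wrist"; returns a dict with "img" (400x640x3 uint8, red, green, blue), "fx", "fy", "cx", "cy" (pixels), "k1" (the pictures are not rectified: a ray, as slopes to the right and down, at radius r is drawn at 1 + k1 r^2 times it, then the intrinsics apply), "eye" and "rotation" of the camera in the world; the wrist camera has in their place "T_tool_cam" (4x4, takes a point from camera to tool coordinates, whose origin is the TCP and whose axes are the tool frame's). Camera axes: x right, y up, looking along -z (the intrinsics and any distortion apply to the point x, -y, -z); pixel columns grow to the right and rows downward; lengths in mm; the calibration is good to about 2 mm. A picture is of the moment at which its call begins: read the wrist's pose just before it. There is no depth.
- manip.job_done(): hands the job in, once; it reports no verdict.
The state is a dict: "t": time; "q": joint angles; "qd": joint speeds; "joint_efforts": joint torques, N m; "eef_pos": TCP position; "eef_rot": TCP orientation; "ft_force": force on the tool from outside, world axes, zero at the start; "moment": the same for the moment, N m; "finger_gap": opening from 0.0 (shut) to 1.0 (fully open).
Only numpy, scipy, OpenCV 4.12 (cv2) and the standard library are available. Lean on these libraries where they do the work, as an engineer would, in place of code of your own. Each camera call takes 0.05 s, during which the arm holds its last target.

## Working session

There is one attempt and no reset: what is moved stays moved. The work goes in short steps, Python scripts to look and compute and a shell command to move; the robot and the scene stay as the last step left them, time stands still between calls to the robot, and variables do not carry over. Pictures are saved under pics/ and viewed, and the job is handed in when it is done.

```bash
ls; mkdir -p pics; cat > h.py <<'E'
import numpy as np, cv2
from bench import manip
def snap(n,f):
    st=manip.state(); s=manip.snapshot(n); cv2.imwrite('pics/'+f+'.png',s['img'][:,:,::-1]); return st,s
E
python3 - <<'E'
from h import *
import pickle
for n in ['scene','top','wrist']:
    st,s=snap(n,n+'0'); pickle.dump((st,s),open(n+'0.pkl','wb'))
    print(n,{k:(np.round(v,4).tolist() if not isinstance(v,str) else v) for k,v in s.items() if k!='img'})
print(st)
E
```

```text
pics
scene {'fx': 486.9213, 'fy': 486.9213, 'cx': 333.4564, 'cy': 213.3808, 'k1': -0.0926, 'eye': [-314.6933, -791.0606, 895.5756], 'rotation': [0.8166, 0.4056, -0.1734, -0.3724]}
top {'fx': 391.6153, 'fy': 391.6153, 'cx': 319.0254, 'cy': 203.1819, 'k1': -0.0065, 'eye': [323.8581, -37.6521, 1362.4783], 'rotation': [-0.7027, -0.0563, 0.055, 0.7071]}
wrist {'fx': 301.95, 'fy': 301.95, 'cx': 318.9985, 'cy': 204.9025, 'k1': 0.0069, 'T_tool_cam': [[-0.0001, 0.2877, -0.9577, -131.4], [-0.0001, 0.9577, 0.2877, 72.7266], [1.0, 0.0001, -0.0001, -0.0065], [0.0, 0.0, 0.0, 1.0]]}
{'t': 0.1, 'q': array([-1.33062908,  0.4351693 ,  0.02498239,  1.57403673, -0.01161222,
        1.13396595, -0.07508076]), 'qd': array([-2.67277375e-04, -2.02685211e-03, -7.68677847e-04, -1.93641342e-03,
       -1.26947800e-03,  6.52377387e-05,  4.46159502e-05]), 'joint_efforts': array([ 3.15342848e-03, -6.71745157e+01,  1.02809787e+00, -3.16898489e+01,
        1.57386437e-02,  7.23304373e-03, -5.12586240e-06]), 'eef_pos': array([209.96009522, 588.20753899, 241.58273418]), 'eef_rot': array([ 0.5775729 , -0.40771019,  0.57834834,  0.40705669]), 'ft_force': array([ 0.03091635,  0.01700483, -0.02857279]), 'moment': array([-0.01551094,  0.00026338, -0.01593949]), 'finger_gap': 1.00674424680116}
```

View pics/top0.png

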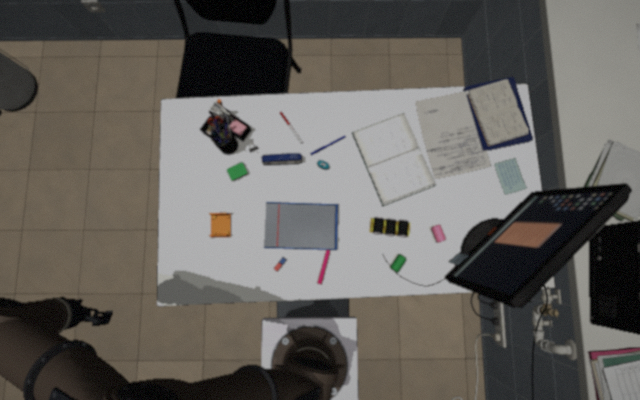

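View pics/scene0.png

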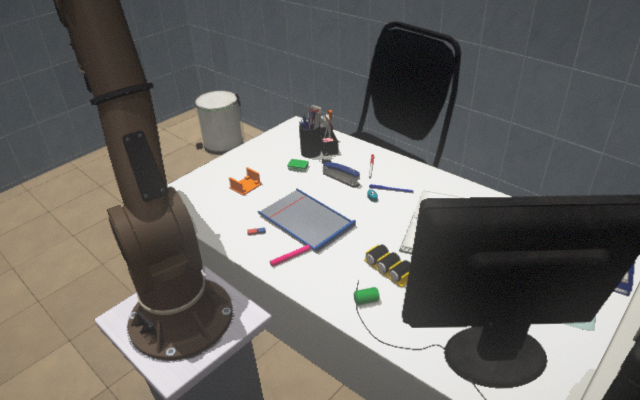

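View pics/wrist0.png

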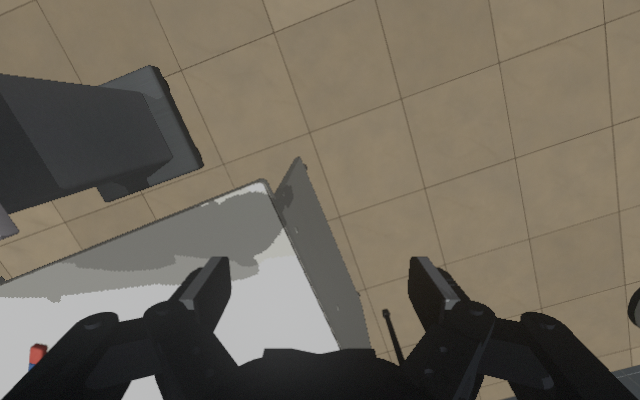

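```bash
cat >> h.py <<'E'
from scipy.spatial.transform import Rotation as R
def q2R(q): return R.from_quat([q[1],q[2],q[3],q[0]]).as_matrix()
def campose(s,st=None):
    if 'eye' in s: return np.array(s['eye']), (q2R(s['rotation']) if np.size(s['rotation'])==4 else np.array(s['rotation']))
    T=np.array(s['T_tool_cam']); Rt=q2R(st['eef_rot'])
    return np.array(st['eef_pos'])+Rt@T[:3,3], Rt@T[:3,:3]
def px2w(s,uv,z,st=None):
    e,Rc=campose(s,st); d=np.array([(uv[0]-s['cx'])/s['fx'],(uv[1]-s['cy'])/s['fy']])
    u=d.copy()
    for _ in range(20): u=d/(1+s['k1']*(u@u))
    r=Rc@np.array([u[0],-u[1],-1.]); return e+r*((z-e[2])/r[2])
def w2px(s,p,st=None):
    e,Rc=campose(s,st); c=Rc.T@(np.asarray(p,float)-e); u=np.array([c[0],-c[1]])/-c[2]
    u=u*(1+s['k1']*(u@u)); return u*s['fx']+np.array([s['cx'],s['cy']])
E
python3 - <<'E'
from h import *
import pickle
st,s=pickle.load(open('top0.pkl','rb'))
for nm,uv,z in [('rackc',(390,227),34),('rackL',(372,227),34),('rackR',(410,227),34),('plateTL',(265,203),18),('BL',(265,248),18),('TR',(339,205),9),('BR',(338,249),9),('crad',(221,225),44),('stap',(282,159),50),('clip',(238,172),21),('sharp',(323,165),20),('green',(398,263),18),('pink',(438,233),18)]:
    print(nm,px2w(s,uv,z).round(0))
c=s['img'][180:290,190:470]; cv2.imwrite('pics/topz.png',cv2.resize(c,None,fx=2.85,fy=2.85,interpolation=cv2.INTER_CUBIC)[:,:,::-1])
e=q2R(st['eef_rot']); print(e.round(3))
st,s=pickle.load(open('scene0.pkl','rb'))
c=s['img'][150:310,220:450]; cv2.imwrite('pics/scz.png',cv2.resize(c,None,fx=3.4,fy=3.4,interpolation=cv2.INTER_CUBIC)[:,:,::-1])
E
```

```text
rackc [ 451. -277.   34.]
rackL [ 452. -215.   34.]
rackR [ 451. -345.   34.]
plateTL [539. 152.  18.]
BL [384. 150.  18.]
TR [ 532. -106.    9.]
BR [ 379. -100.    9.]
crad [461. 296.  44.]
stap [688.  91.  50.]
clip [650. 248.  21.]
sharp [673. -51.  20.]
green [ 330. -303.   18.]
pink [ 431. -444.   18.]
[[-0.    -0.942  0.336]
 [-0.002  0.336  0.942]
 [-1.    -0.    -0.002]]
```

View pics/topz.png

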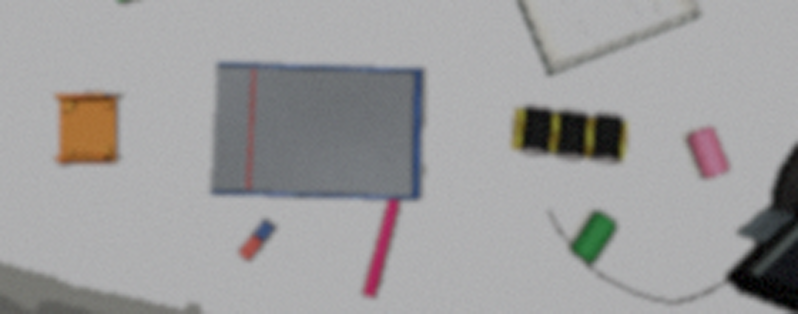

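View pics/scz.png

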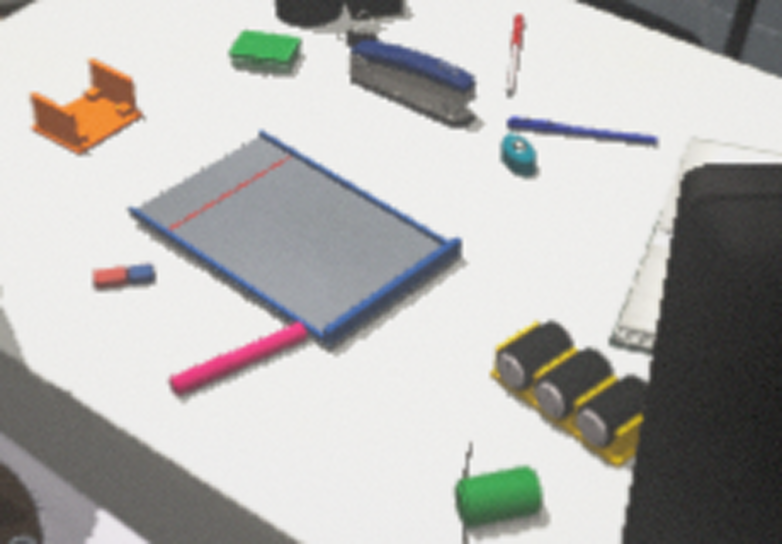

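```bash
cat >> h.py <<'E'
import sys
def plan(x,y,z,psi,st=None):
    st=st or manip.state(); Rt=q2R(st['eef_rot']); d=Rt.T@(np.array([x,y,z])-st['eef_pos'])
    p0=np.degrees(np.arctan2(Rt[1,2],Rt[0,2])); th=(p0-psi+180)%360-180
    print('t',round(st['t'],2),'at',np.round(st['eef_pos'],1),'psi',round(p0,2),'tilt',np.round(Rt[:,0],3),'gap',round(st['finger_gap'],3),'ft',np.round(st['ft_force'],1))
    print('SHIFT',np.round(d,1),'TURN',round(np.radians(th),4))
E
python3 -c "
from h import *
plan(420,200,300,0)"
```

```text
t 0.15 at [210.  588.3 241.7] psi 70.35 tilt [-0.    -0.001 -1.   ] gap 1.001 ft [ 0.3  0.2 -0. ]
SHIFT [ -57.9 -328.3 -295.1] TURN 1.2279
```

```bash
python3 -m jog '[[[-58,-328,-295,1.228,1],[-58,-328,-295,1.228,1],[-58,-328,-295,1.228,1],[-58,-328,-295,1.228,1],[-58,-328,-295,1.228,1]]]'; python3 -c "
from h import *
plan(420,200,300,0)"
```

```text
t: 0.78
eef_pos: [358.0, 314.1, 283.3]
eef_rot: [0.7, -0.1, 0.7, 0.1]
ft_force: [1.0, 0.9, 0.3]
finger_gap: 1.0
t 0.78 at [358.  314.1 283.3] psi 16.29 tilt [ 0.  0. -1.] gap 1.0 ft [1.  0.9 0.3]
SHIFT [ -16.7 -126.9   27.5] TURN 0.2843
```

```bash
python3 -m jog '[[[-16,-100,25,0.22,1],[-16,-100,25,0.22,1],[-16,-100,25,0.22,1]]]'; python3 - <<'E'
from h import *
import pickle
plan(420,200,300,0)
st,s=snap('wrist','w1'); pickle.dump((st,s),open('w1.pkl','wb')); print(st['qd'].round(3))
E
```

```text
t: 1.15
eef_pos: [411.7, 224.3, 299.7]
eef_rot: [0.707, -0.023, 0.706, 0.023]
ft_force: [0.1, 0.6, 0.7]
finger_gap: 1.003
t 1.15 at [411.7 224.3 299.7] psi 3.66 tilt [ 0.001  0.    -1.   ] gap 1.003 ft [0.1 0.6 0.7]
SHIFT [ -0.3 -24.8   6.7] TURN 0.064
[-0.041  0.017 -0.073  0.003 -0.022 -0.008 -0.027]
```

View pics/w1.png

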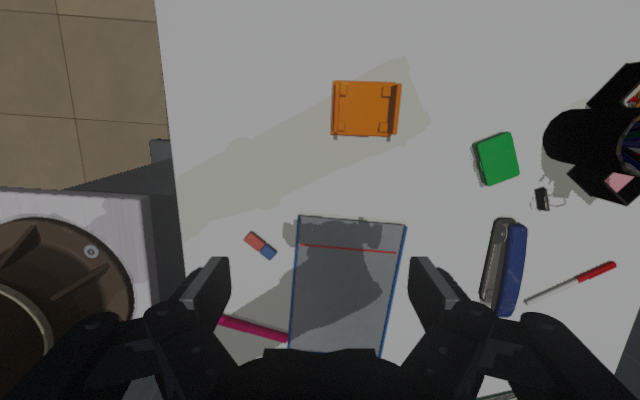

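```bash
python3 - <<'E'
from h import *
import pickle
st,s=pickle.load(open('w1.pkl','rb'))
def crop(n,x0,y0,x1,y1,f): cv2.imwrite('pics/'+n+'.png',cv2.resize(s['img'][y0:y1,x0:x1],None,fx=f,fy=f,interpolation=cv2.INTER_CUBIC)[:,:,::-1])
crop('w1a',320,70,420,145,8); crop('w1b',280,205,420,295,5.7)
E
```

```text
(no output)
```

View pics/w1a.png

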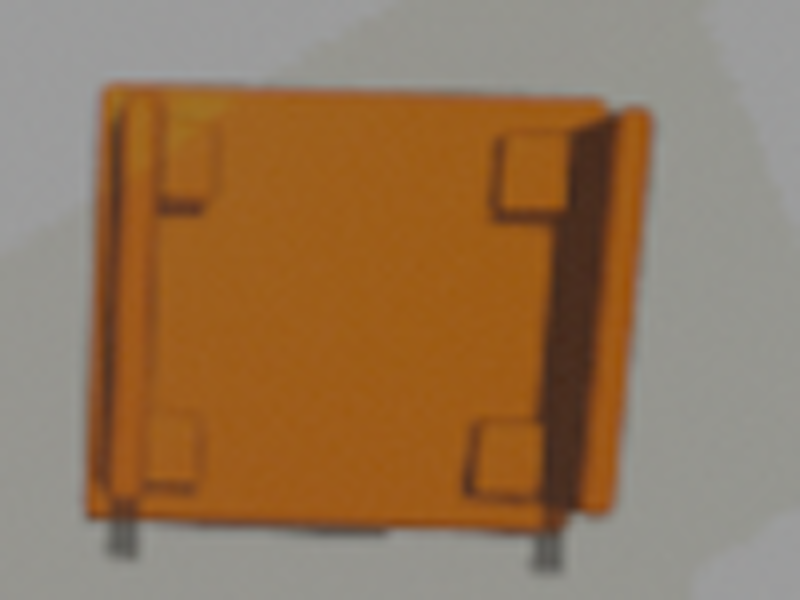

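View pics/w1b.png

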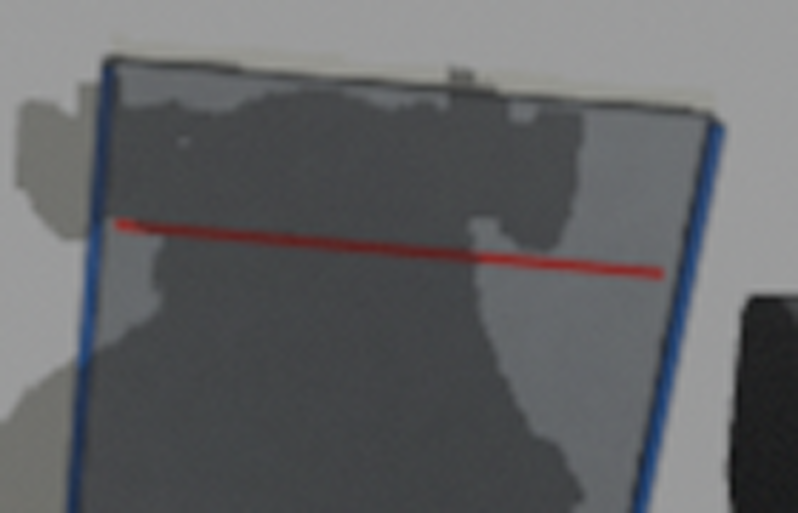

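```bash
python3 - <<'E'
from h import *
import pickle
st,s=pickle.load(open('w1.pkl','rb'))
A=lambda u,v:(320+u/8-.45,70+v/8-.45); B=lambda u,v:(280+u/5.7-.4,205+v/5.7-.4)
a=px2w(s,B(116,226),14.4,st); b=px2w(s,B(662,272),14.4,st); print('line',a.round(1),b.round(1),((a+b)/2).round(1),np.linalg.norm(a-b),np.degrees(np.arctan2(*(b-a)[[1,0]])))
for e in [(107,60),(716,120)]: print('edge',px2w(s,B(*e),15.75,st).round(1))
C=np.array([px2w(s,A(*p),6,st) for p in [(90,518),(560,530),(605,100),(104,86)]]); print(C.round(1),C.mean(0).round(1))
for i,j in [(0,1),(3,2),(0,3),(1,2)]: d=C[j]-C[i]; print(np.linalg.norm(d).round(1),np.degrees(np.arctan2(d[1],d[0])).round(2))
# chock tops z=14
K=np.array([px2w(s,A(*p),14,st) for p in [(160,200),(493,212),(475,420),(150,412)]]); print(K.round(1))
E
```

```text
line [391.5 109.4  14.4] [536.6 105.2  14.4] [464.  107.3  14.4] 145.15888729620815 -1.6298521822381316
edge [387.2 155.7  15.8]
edge [544.2 149.3  15.8]
[[425.9 272.1   6. ]
 [506.7 275.2   6. ]
 [505.  343.9   6. ]
 [423.1 340.8   6. ]] [465.2 308.    6. ]
80.8 2.2
82.0 2.14
68.8 92.41
68.7 91.41
[[433.1 323.5  14. ]
 [487.3 325.1  14. ]
 [488.4 292.5  14. ]
 [434.3 290.3  14. ]]
```

```bash
python3 -m jog '[[[0,-360,20,0,1],[0,-360,20,0,1],[0,-360,20,0.05,1],[0,-360,20,0.05,1],[0,-360,20,0.05,1]]]'; python3 -m jog '[[[0,-85,0,0,1],[0,-85,0,0,1],[0,-85,0,0,1],[0,-85,0,0,1]]]'; python3 - <<'E'
from h import *
import pickle
plan(450,-280,300,0)
st,s=snap('wrist','w2'); pickle.dump((st,s),open('w2.pkl','wb')); print(st['qd'].round(3))
E
```

```text
t: 1.82
eef_pos: [449.4, -82.7, 298.9]
eef_rot: [0.707, -0.008, 0.707, 0.009]
ft_force: [1.5, 0.8, -0.4]
finger_gap: 0.999
t: 2.33
eef_pos: [451.3, -165.6, 298.6]
eef_rot: [0.707, -0.008, 0.707, 0.008]
ft_force: [0.4, 0.4, -0.5]
finger_gap: 1.003
t 2.33 at [ 451.3 -165.6  298.6] psi 1.33 tilt [-0.001  0.001 -1.   ] gap 1.003 ft [ 0.4  0.4 -0.5]
SHIFT [  -1.5 -114.4   -4. ] TURN 0.0231
[-0.01  -0.006 -0.001  0.003  0.    -0.001  0.003]
```

View pics/w2.png

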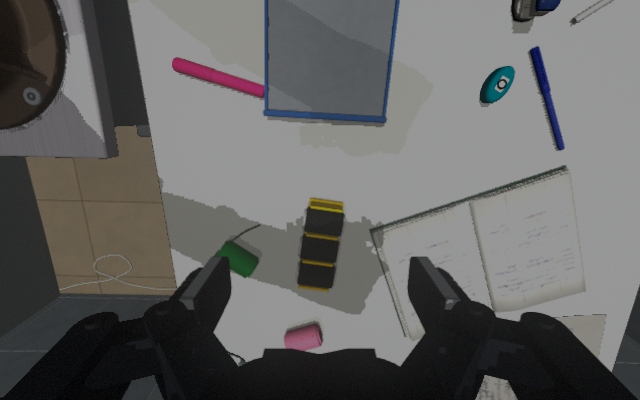

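```bash
python3 - <<'E'
from h import *
import pickle
st,s=pickle.load(open('w2.pkl','rb'))
def crop(n,x0,y0,x1,y1,f): cv2.imwrite('pics/'+n+'.png',cv2.resize(s['img'][y0:y1,x0:x1],None,fx=f,fy=f,interpolation=cv2.INTER_CUBIC)[:,:,::-1])
crop('w2a',285,190,360,300,5.4); crop('w2b',255,90,400,135,5.5)
E
```

```text
(no output)
```

View pics/w2a.png

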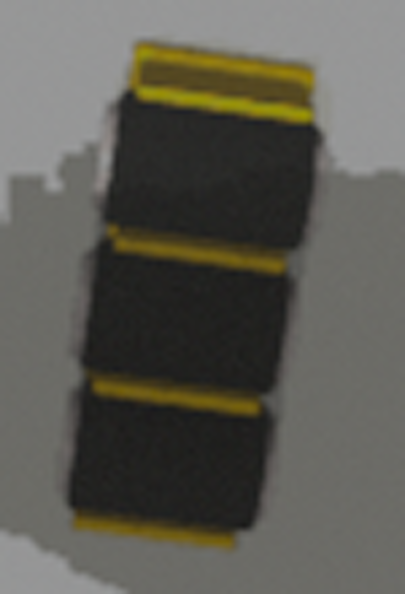

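View pics/w2b.png

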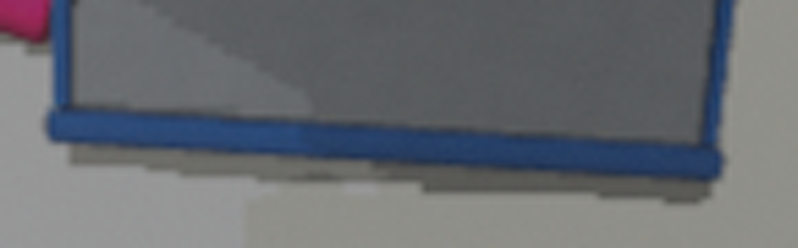

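```bash
python3 - <<'E'
from h import *
import pickle
st,s=pickle.load(open('w2.pkl','rb'))
A=lambda u,v:(285+u/5.4-.4,190+v/5.4-.4);B=lambda u,v:(255+u/5.5-.4,90+v/5.5-.4)
P=np.array([px2w(s,A(*p),34,st) for p in [(113,241),(286,265),(92,386),(261,409),(75,522),(237,542),(134,95),(313,115)]]);print(P.round(1))
print(((P[::2]+P[1::2])/2).round(1), [np.degrees(np.arctan2(*(P[i+1]-P[i])[[1,0]])).round(1) for i in (0,2,4,6)])
# stop bar top z = 12-3.6+16
Q=np.array([px2w(s,B(*p),24.4,st) for p in [(52,112),(718,150),(718,180),(52,138)]]);print(Q.round(1),Q.mean(0).round(1),Q[1]-Q[0])
E
```

```text
[[ 434.8 -254.6   34. ]
 [ 480.2 -260.4   34. ]
 [ 429.6 -296.6   34. ]
 [ 475.2 -302.4   34. ]
 [ 425.2 -338.1   34. ]
 [ 470.  -343.3   34. ]
 [ 439.7 -214.6   34. ]
 [ 485.4 -218.9   34. ]]
[[ 457.5 -257.5   34. ]
 [ 452.4 -299.5   34. ]
 [ 447.6 -340.7   34. ]
 [ 462.6 -216.8   34. ]] [np.float64(-7.2), np.float64(-7.3), np.float64(-6.7), np.float64(-5.4)]
[[ 379.6  -88.7   24.4]
 [ 535.4  -93.6   24.4]
 [ 535.9 -100.4   24.4]
 [ 379.4  -94.5   24.4]] [457.6 -94.3  24.4] [155.7621251   -4.91079842   0.        ]
```

```bash
python3 -c "
from h import *
plan(460.1,-236.8,110,-7)"
```

```text
t 2.38 at [ 451.4 -165.5  298.7] psi 1.35 tilt [-0.001  0.001 -1.   ] gap 0.997 ft [-0.2  0.2  0.2]
SHIFT [188.6 -71.6   7.2] TURN 0.1458
```

```bash
python3 -m jog '[[[189,-72,7,0.146,1],[189,-72,7,0.146,1],[189,-72,7,0.146,1],[189,-72,7,0.146,1],[189,-72,7,0.146,1]]]';  python3 - <<'E'
from h import *
import pickle
plan(460.1,-236.8,27,-7)
st,s=snap('wrist','w3'); pickle.dump((st,s),open('w3.pkl','wb')); print(st['qd'].round(3))
E
```

```text
t: 3.0
eef_pos: [459.6, -238.5, 110.1]
eef_rot: [0.705, 0.044, 0.706, -0.044]
ft_force: [0.2, 0.5, 0.2]
finger_gap: 1.003
t 3.0 at [ 459.6 -238.5  110.1] psi -7.15 tilt [-0.001  0.001 -1.   ] gap 1.003 ft [0.2 0.5 0.2]
SHIFT [83.1  1.7  0.3] TURN -0.0027
[-0.023 -0.045  0.02  -0.021  0.012  0.014 -0.01 ]
```

View pics/w3.png

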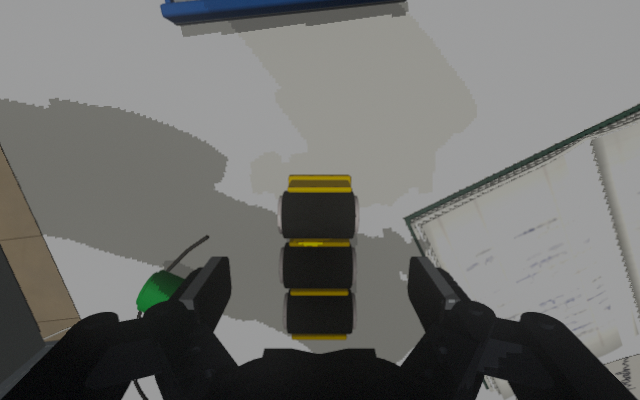

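```bash
python3 - <<'E'
from h import *
import pickle
st,s=pickle.load(open('w3.pkl','rb'))
for p,z in [((288.5,191),34),((351.5,191),34),((291,241),34),((350,241),34),((290,291.5),34),((349,291),34),((318,213),44)]: print(p,px2w(s,p,z,st).round(1))
E
```

```text
(288.5, 191) [ 441.2 -215.    34. ]
(351.5, 191) [ 485.4 -220.5   34. ]
(291, 241) [ 437.2 -253.    34. ]
(350, 241) [ 480.7 -258.5   34. ]
(290, 291.5) [ 430.  -295.3   34. ]
(349, 291) [ 475.9 -300.6   34. ]
(318, 213) [ 460.3 -230.6   44. ]
```

```bash
python3 -m jog '[[[45,2,0,0,1],[82,2,0,0,1],[83,2,0,0,1],[83,2,0,0,1]]]'; python3 -m jog '[[[0,0,0,0,0.3],[0,0,0,0,0.3],[0,0,0,0,0.3],[0,0,0,0,0.3]]]'
```

```text
t: 3.55
eef_pos: [461.2, -237.5, 29.2]
eef_rot: [0.707, 0.044, 0.705, -0.044]
ft_force: [0.1, 0.3, -0.2]
finger_gap: 0.999
t: 4.05
eef_pos: [460.7, -237.7, 28.7]
eef_rot: [0.707, 0.044, 0.705, -0.044]
ft_force: [-2.4, 2.6, 14.6]
finger_gap: 0.669
```

```bash
python3 -m jog '[[[-50,0,0,0,0.3],[-75,0,0,0,0.3],[-75,0,0,0,0.3]]]'; python3 -c "
from h import *
plan(464,107.5,105,-1.8)"
```

```text
t: 4.42
eef_pos: [460.9, -237.9, 104.1]
eef_rot: [0.707, 0.044, 0.704, -0.045]
ft_force: [0.3, -0.3, -1.4]
finger_gap: 0.668
t 4.42 at [ 460.9 -237.9  104.1] psi -7.18 tilt [ 0.004 -0.001 -1.   ] gap 0.668 ft [ 0.3 -0.3 -1.4]
SHIFT [ -1.3 343.1 -40.2] TURN -0.094
```

```bash
python3 -m jog '[[[0,60,-7,-0.03,0.3],[0,122,-14,-0.05,0.3],[0,184,-22,-0.094,0.3],[0,246,-29,-0.094,0.3],[0,300,-35,-0.094,0.3]]]'; python3 -m jog '[[[0,43,-5,0,0.3],[0,43,-5,0,0.3],[0,43,-5,0,0.3],[0,43,-5,0,0.3]]]';python3 - <<'E'
from h import *
import pickle
plan(464,107.5,35.5,-1.8)
st,s=snap('wrist','w4'); pickle.dump((st,s),open('w4.pkl','wb')); print(st['qd'].round(3))
E
```

```text
t: 5.05
eef_pos: [461.8, 67.0, 101.5]
eef_rot: [0.707, 0.011, 0.707, -0.011]
ft_force: [0.7, 0.1, -1.9]
finger_gap: 0.664
t: 5.55
eef_pos: [458.8, 106.3, 101.9]
eef_rot: [0.707, 0.012, 0.707, -0.012]
ft_force: [-1.6, -0.1, -1.9]
finger_gap: 0.666
t 5.55 at [458.8 106.3 101.9] psi -1.94 tilt [-0. -0. -1.] gap 0.666 ft [-1.6 -0.1 -1.9]
SHIFT [66.4  1.4  5.1] TURN -0.0024
[ 0.005 -0.003  0.001 -0.001 -0.     0.001 -0.004]
```

View pics/w4.png

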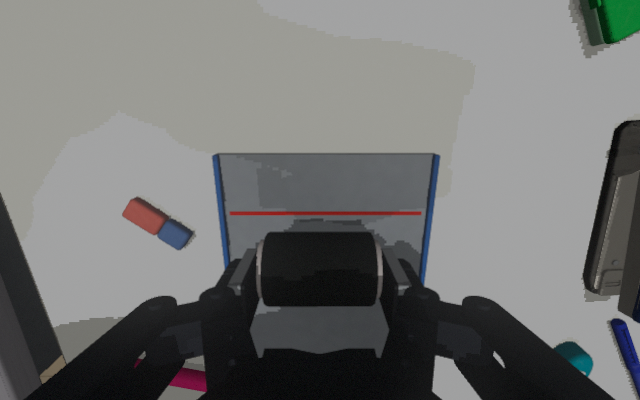

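```bash
python3 - <<'E'
from h import *
import pickle
st,s=pickle.load(open('w4.pkl','rb'))
a=px2w(s,(230,213),14.4,st);b=px2w(s,(421,213),14.4,st);print(a.round(1),b.round(1),(a+b)/2,np.linalg.norm(a-b))
for e in [(214,154),(438,154)]: print('edge',px2w(s,e,15.75,st).round(1))
c,Rc=campose(s,st)
print(w2px(s,[460,107,99+18],st),w2px(s,[460,107,99],st))
E
```

```text
[391.5 109.5  14.4] [537.  104.5  14.4] [464.26636446 106.9729181   14.4       ] 145.60884357573912
edge [385.8 154.5  15.8]
edge [545.9 149.1  15.8]
[320.8626207  286.65522046] [320.60957798 266.74770324]
```

```bash
python3 -m jog '[[[40,1,5,0,0.3],[63,1,5,0,0.3],[63,1,5,0,0.3],[63,1,5,0,0.3]]]'; python3 -c "
from h import *
plan(464,107.5,35.5,-1.8)"
```

```text
t: 6.1
eef_pos: [464.5, 107.9, 39.8]
eef_rot: [0.707, 0.012, 0.707, -0.012]
ft_force: [0.4, -0.8, -1.4]
finger_gap: 0.666
t 6.1 at [464.5 107.9  39.8] psi -1.88 tilt [ 0.001  0.    -1.   ] gap 0.666 ft [ 0.4 -0.8 -1.4]
SHIFT [ 4.3 -0.4 -0.5] TURN -0.0015
```

Lower until the force changes (contact).

```bash
python3 -m jog '[[[2,0,0,0,0.3],[3.5,0,0,0,0.3],[3.5,0,0,0,0.3]]]'; python3 -m jog '[[[1,0,0,0,0.3],[1,0,0,0,0.3]]]'
```

```text
t: 6.48
eef_pos: [464.0, 108.7, 35.7]
eef_rot: [0.707, 0.011, 0.707, -0.011]
ft_force: [0.2, -1.1, -0.8]
finger_gap: 0.664
t: 6.72
eef_pos: [464.1, 108.6, 35.2]
eef_rot: [0.707, 0.012, 0.707, -0.011]
ft_force: [-3.7, -0.5, 12.3]
finger_gap: 0.668
```

```bash
python3 -m jog '[[[-0.7,0,0,0,0.3],[-0.7,0,0,0,1],[-0.7,0,0,0,1],[-0.7,0,0,0,1]]]'; python3 - <<'E'
from h import *
st,s=snap('wrist','w5')
E
```

```text
t: 7.22
eef_pos: [464.0, 108.5, 35.2]
eef_rot: [0.707, 0.011, 0.707, -0.011]
ft_force: [0.1, 0.6, -0.0]
finger_gap: 1.0
```

View pics/w5.png

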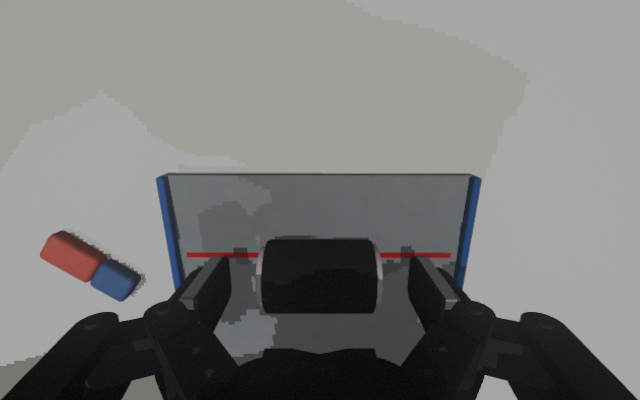

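```bash
python3 -m jog '[[[-40,0,0,0,1],[-80,0,0,0,1],[-110,0,0,0,1],[-110,0,0,0,1]]]'; python3 - <<'E'
from h import *
st,s=snap('wrist','w6')
st,s=snap('scene','s6')
plan(460,-270,140,-7)
c=s['img'][150:310,220:450]; cv2.imwrite('pics/s6z.png',cv2.resize(c,None,fx=3,fy=3)[:,:,::-1])
E
```

```text
t: 7.78
eef_pos: [465.2, 109.0, 147.0]
eef_rot: [0.708, 0.012, 0.706, -0.01]
ft_force: [-0.0, 0.5, -0.4]
finger_gap: 1.0
t 7.88 at [463.7 108.8 145. ] psi -1.78 tilt [ 0.  0. -1.] gap 1.002 ft [-0.6  0.1 -1. ]
SHIFT [   4.8 -378.7    8.1] TURN 0.091
```

View pics/w6.png

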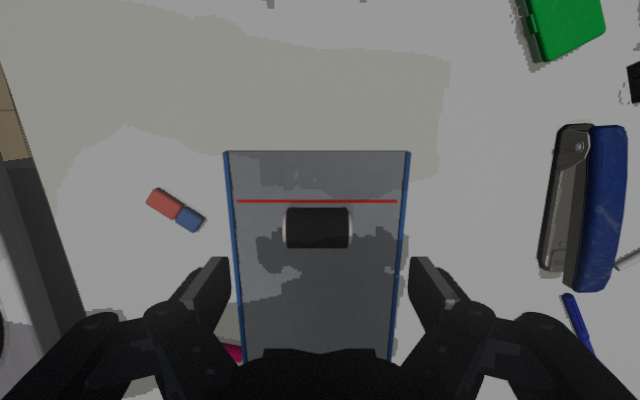

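View pics/s6z.png

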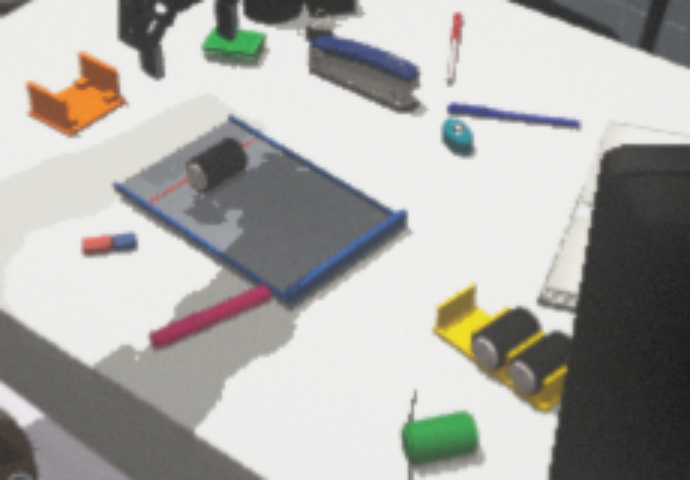

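```bash
python3 -m jog '[[[0,0,0,0,1],[0,0,0,0,1],[0,0,0,0,1],[0,0,0,0,1]]]'; python3 - <<'E'
from h import *
st,s=snap('wrist','w7')
print(px2w(s,(317,228),45,st))
plan(460,-270,140,-7)
E
```

```text
t: 8.38
eef_pos: [463.9, 108.4, 145.1]
eef_rot: [0.707, 0.011, 0.707, -0.011]
ft_force: [0.3, 0.2, -0.5]
finger_gap: 0.995
[462.15156497  92.31049484  45.        ]
t 8.43 at [463.9 108.5 145.1] psi -1.81 tilt [-0. -0. -1.] gap 0.998 ft [-0.6 -0.2  0.1]
SHIFT [   5.2 -378.4    8.1] TURN 0.0905
```

View pics/w7.png

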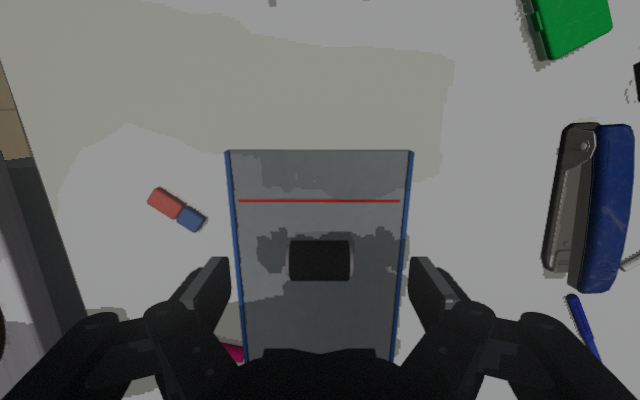

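```bash
python3 -m jog '[[[2,-62,2,0.09,1],[5,-125,3,0.09,1],[5,-187,4,0.09,1],[5,-250,6,0.09,1],[5,-300,7,0.09,1]]]'; python3 -c "
from h import *
plan(454.8,-278,110,-7)"
```

```text
t: 9.05
eef_pos: [461.2, -194.1, 140.4]
eef_rot: [0.706, 0.043, 0.706, -0.043]
ft_force: [1.0, 0.1, 0.5]
finger_gap: 1.0
t 9.05 at [ 461.2 -194.1  140.4] psi -7.03 tilt [ 0.001 -0.    -1.   ] gap 1.0 ft [1.  0.1 0.5]
SHIFT [ 30.4 -84.1   3.9] TURN -0.0005
```

```bash
python3 -m jog '[[[15,-55,4,0,1],[30,-82,4,0,1],[30,-82,4,0,1],[30,-82,4,0,1]]]'; python3 - <<'E'
from h import *
import pickle
st,s=snap('wrist','w8'); pickle.dump((st,s),open('w8.pkl','wb'))
plan(454.8,-278,27,-7)
st,s=snap('scene','s8')
c=s['img'][150:310,220:450]; cv2.imwrite('pics/s8z.png',cv2.resize(c,None,fx=3,fy=3)[:,:,::-1])
E
```

```text
t: 9.55
eef_pos: [455.6, -272.7, 110.2]
eef_rot: [0.706, 0.043, 0.706, -0.043]
ft_force: [0.3, 0.8, 0.3]
finger_gap: 0.999
t 9.6 at [ 455.9 -272.3  110.4] psi -6.89 tilt [ 0.     0.001 -1.   ] gap 1.003 ft [-0.1  0.8  0.9]
SHIFT [83.4 -5.8 -0.4] TURN 0.0019
```

View pics/w8.png

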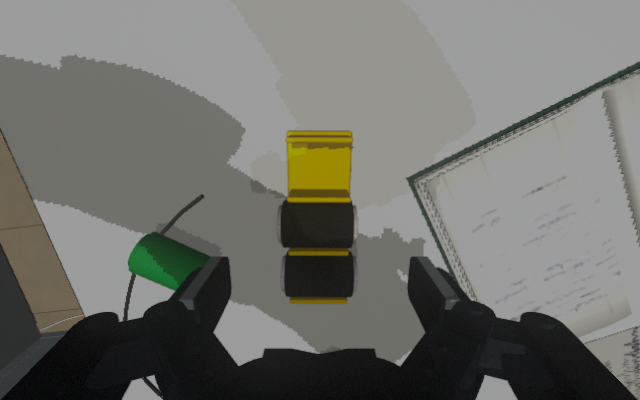

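View pics/s8z.png

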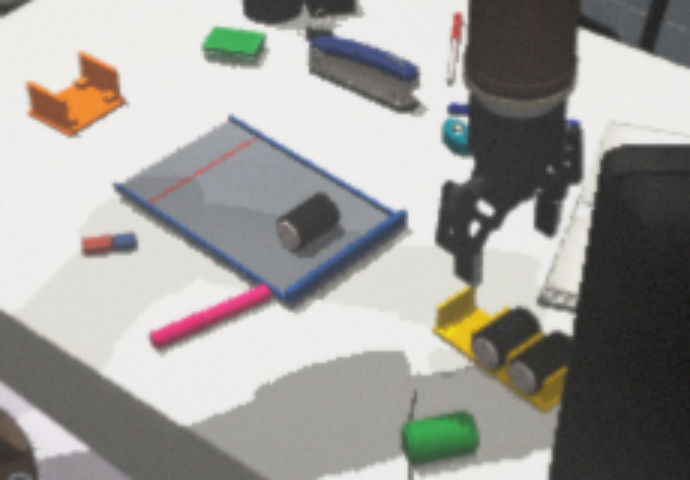

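```bash
python3 -m jog '[[[45,-6,0,0,1],[82,-6,0,0,1],[84,-6,0,0,1],[84,-6,0,0,1]]]'; python3 -m jog '[[[0,0,0,0,0.3],[0,0,0,0,0.3],[0,0,0,0,0.3],[0,0,0,0,0.3]]]'; python3 - <<'E'
from h import *
st,s=snap('scene','s9')
c=s['img'][150:310,220:450]; cv2.imwrite('pics/s9z.png',cv2.resize(c,None,fx=3,fy=3)[:,:,::-1])
E
```

```text
t: 10.15
eef_pos: [455.5, -279.2, 27.3]
eef_rot: [0.706, 0.043, 0.705, -0.043]
ft_force: [1.2, -0.1, 1.5]
finger_gap: 0.998
t: 10.65
eef_pos: [455.8, -279.7, 27.8]
eef_rot: [0.707, 0.043, 0.705, -0.043]
ft_force: [-1.0, 0.9, 10.6]
finger_gap: 0.666
```

View pics/s9z.png

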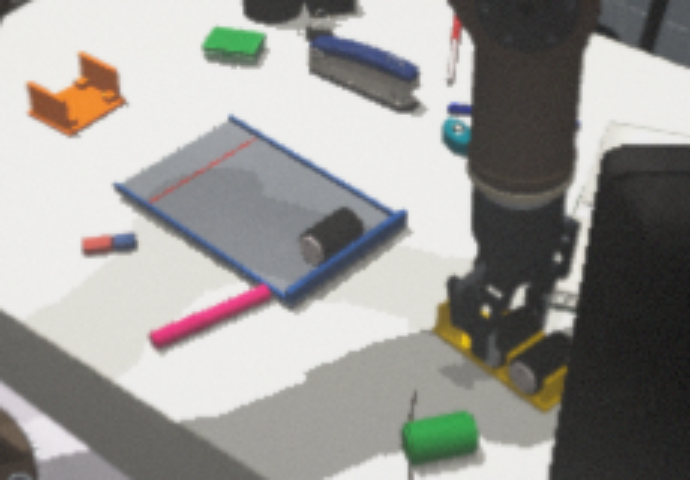

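```bash
python3 -m jog '[[[-50,0,0,0,0.3],[-75,0,0,0,0.3],[-75,0,0,0,0.3]]]'; python3 -m jog '[[[0,60,-7,-0.03,0.3],[0,122,-14,-0.05,0.3],[0,184,-22,-0.09,0.3],[0,246,-29,-0.09,0.3],[0,305,-36,-0.09,0.3]]]'; python3 -c "
from h import *
plan(464,107.5,105,-1.8)"
```

```text
t: 11.08
eef_pos: [456.0, -279.9, 103.4]
eef_rot: [0.707, 0.042, 0.704, -0.043]
ft_force: [0.0, 0.3, -0.7]
finger_gap: 0.667
t: 11.7
eef_pos: [455.3, 30.0, 100.8]
eef_rot: [0.707, 0.011, 0.707, -0.011]
ft_force: [2.1, -1.0, -1.2]
finger_gap: 0.664
t 11.7 at [455.3  30.  100.8] psi -1.78 tilt [-0.  0. -1.] gap 0.664 ft [ 2.1 -1.  -1.2]
SHIFT [-4.2 77.7  6.2] TURN 0.0003
```

```bash
python3 -m jog '[[[0,50,6,0,0.3],[0,74,8,0,0.3],[30,74,8,0,0.3],[59,74,8,0,0.3],[59,74,8,0,0.3]]]'; python3 -c "
from h import *
plan(464,107.5,34.5,-1.8)"
```

```text
t: 12.32
eef_pos: [464.5, 101.0, 40.5]
eef_rot: [0.706, 0.011, 0.709, -0.012]
ft_force: [-0.1, -0.4, -1.7]
finger_gap: 0.665
t 12.32 at [464.5 101.   40.5] psi -1.83 tilt [-0.004 -0.002 -1.   ] gap 0.665 ft [-0.1 -0.4 -1.7]
SHIFT [ 6.   6.5 -0.6] TURN -0.0005
```

```bash
python3 -m jog '[[[4,5,0,0,0.3],[4,5,0,0,0.3],[4,5,0,0,0.3]]]'; python3 -m jog '[[[1,0,0,0,0.3],[1,0,0,0,0.3]]]'
```

```text
t: 12.7
eef_pos: [466.9, 106.7, 38.9]
eef_rot: [0.707, 0.011, 0.707, -0.011]
ft_force: [0.9, 0.1, -1.9]
finger_gap: 0.665
t: 12.95
eef_pos: [466.5, 106.5, 37.4]
eef_rot: [0.707, 0.011, 0.707, -0.011]
ft_force: [-0.0, 0.6, -1.1]
finger_gap: 0.666
```

```bash
python3 -m jog '[[[2,0,-2,0,0.3],[2,0,-2,0,0.3]]]'; python3 -m jog '[[[0.7,0,0,0,0.3],[0.7,0,0,0,0.3]]]'
```

```text
t: 13.2
eef_pos: [464.1, 106.5, 35.1]
eef_rot: [0.707, 0.011, 0.707, -0.011]
ft_force: [-0.1, -0.2, -0.9]
finger_gap: 0.664
t: 13.45
eef_pos: [464.5, 106.5, 34.5]
eef_rot: [0.707, 0.011, 0.707, -0.011]
ft_force: [-0.4, -0.5, -1.2]
finger_gap: 0.666
```

```bash
python3 -m jog '[[[0.7,0,0,0,0.3],[0.7,0,0,0,0.3]]]'
```

```text
t: 13.7
eef_pos: [464.6, 106.5, 34.2]
eef_rot: [0.707, 0.011, 0.707, -0.011]
ft_force: [-2.3, 0.6, 7.1]
finger_gap: 0.668
```

Contact; release.

```bash
python3 -m jog '[[[-0.3,0,0,0,1],[-0.3,0,0,0,1],[-0.3,0,0,0,1]]]'; python3 -m jog '[[[-40,0,0,0,1],[-80,0,0,0,1],[-110,0,0,0,1],[-110,0,0,0,1]]]'; python3 - <<'E'
from h import *
st,s=snap('wrist','w10')
E
python3 -m jog '[[[0,0,0,0,1],[0,0,0,0,1],[0,0,0,0,1]]]'; python3 - <<'E'
from h import *
import pickle
st,s=snap('wrist','w11');pickle.dump((st,s),open('w11.pkl','wb'))
a=cv2.imread('pics/w10.png');b=cv2.imread('pics/w11.png')
cv2.imwrite('pics/w1011.png',np.hstack([a[130:400,160:480],b[130:400,160:480]]))
E
```

```text
t: 14.08
eef_pos: [464.5, 106.5, 34.1]
eef_rot: [0.707, 0.011, 0.707, -0.011]
ft_force: [-0.1, 0.8, -0.2]
finger_gap: 1.001
t: 14.58
eef_pos: [465.7, 107.0, 145.8]
eef_rot: [0.708, 0.012, 0.706, -0.01]
ft_force: [0.5, 0.4, 0.5]
finger_gap: 1.0
t: 15.0
eef_pos: [464.2, 106.3, 143.6]
eef_rot: [0.707, 0.011, 0.707, -0.012]
ft_force: [0.3, -0.9, 0.3]
finger_gap: 0.998
```

View pics/w1011.png

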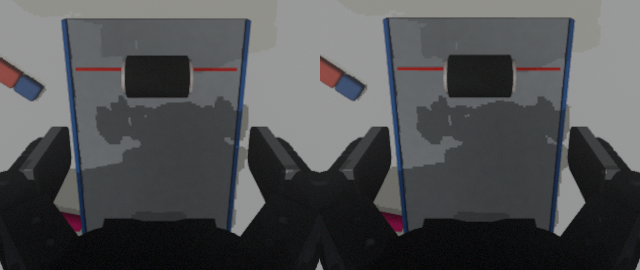

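```bash
python3 -m jog '[[[0,0,0,0,1],[0,0,0,0,1]]]'; python3 - <<'E'
from h import *
import pickle
st,s=snap('wrist','w12');pickle.dump((st,s),open('w12.pkl','wb'))
g=s['img'].astype(int).sum(2)
print(g[175:240:1,317]); print(g[206,270:365])
cv2.imwrite('pics/w12z.png',cv2.resize(s['img'][170:250,260:380],None,fx=6,fy=6)[:,:,::-1])
E
```

```text
t: 15.3
eef_pos: [464.5, 106.5, 144.1]
eef_rot: [0.707, 0.011, 0.707, -0.011]
ft_force: [-0.7, -0.1, 0.4]
finger_gap: 0.998
[263 264 261 264 264 265 267 267 269 234 147  74  80  82  86  88  79  86
  87  83  85  81  83  86  86  85  89  89  77  87  86  93  87  93 100  91
  87  82  89  80  87  86  91  89  84  88  82  87  68  71  73  66 141 251
 295 297 294 295 296 298 299 302 303 243 195]
[304 300 303 301 300 302 301 305 302 304 302 304 299 384 448 445 344  94
  96  96 100  96  88  98  98  91  90  91  84 101  91  85  98  90  89  96
  93  89  98  91  90  86  91  91  93  94  90  93  91  94  87  76  91  81
  88  91  81  75  82  86  87  87  84  87  90  85  88  85  88  81  78  87
  88  93  86  90  90  90  85  83  80  82 313 410 403 342 281 303 308 308
 306 304 310 301 305]
```

View pics/w12z.png

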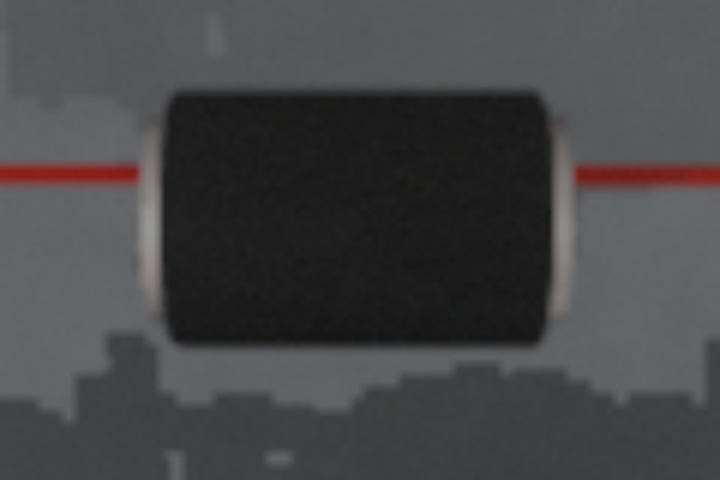

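```bash
python3 - <<'E'
from h import *
import pickle
st,s=pickle.load(open('w12.pkl','rb'))
print(px2w(s,(319.3,206.1),32.4,st), px2w(s,(283.2,207),32.4,st), px2w(s,(355.3,206),32.4,st))
p=px2w(s,(319.3,206.1),32.4,st)
plan(p[0],p[1],85,88.2); plan(p[0],p[1],85,-91.8); print(st['q'].round(2))
E
```

```text
[465.19807147 105.5078526   32.4       ] [434.79599731 105.69140196  32.4       ] [495.47279914 104.6242896   32.4       ]
t 15.35 at [464.5 106.5 144.1] psi -1.81 tilt [-0. -0. -1.] gap 1.0 ft [-0.3 -0.5  1.2]
SHIFT [59.1 -1.   0.7] TURN -1.571
t 15.35 at [464.5 106.5 144.1] psi -1.81 tilt [-0. -0. -1.] gap 1.0 ft [-0.3 -0.5  1.2]
SHIFT [59.1 -1.   0.7] TURN 1.5706
[-0.96  0.39  0.82  2.09 -0.39  0.82  0.07]
```

```bash
python3 -m jog '[[[0,0,0,-0.187,1],[0,0,0,-0.374,1],[0,0,0,-0.56,1],[0,0,0,-0.747,1],[0,0,0,-0.93,1]]]'; python3 -m jog '[[[0,0,0,-0.187,1],[0,0,0,-0.374,1],[0,0,0,-0.56,1],[0,0,0,-0.64,1],[0,0,0,-0.64,1]]]'; python3 - <<'E'
from h import *
import pickle
st,s=snap('wrist','w13');pickle.dump((st,s),open('w13.pkl','wb'))
plan(465.2,105.4,34,88.2)
E
```

```text
t: 15.98
eef_pos: [464.5, 106.5, 144.2]
eef_rot: [0.636, -0.309, 0.636, 0.309]
ft_force: [-0.2, 0.2, 0.2]
finger_gap: 0.996
t: 16.6
eef_pos: [464.6, 106.4, 144.2]
eef_rot: [0.508, -0.492, 0.508, 0.492]
ft_force: [0.5, 0.6, 0.1]
finger_gap: 0.999
t 16.65 at [464.5 106.4 144.2] psi 88.02 tilt [ 0.  0. -1.] gap 0.999 ft [ 0.4 -0.3  0.8]
SHIFT [110.2  -0.7  -1. ] TURN -0.0031
```

View pics/w13.png

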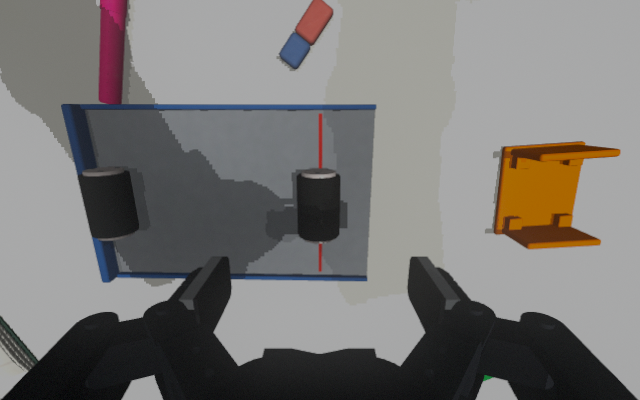

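```bash
python3 - <<'E'
from h import *
import pickle
st,s=pickle.load(open('w13.pkl','rb'))
a=px2w(s,(319,172.5),32.4,st);b=px2w(s,(319,240),32.4,st);print(a,b,(a+b)/2)
E
python3 -m jog '[[[60,-1,-1,0,1],[100,-1,-1,0,1],[108,-1,-1,0,1],[108,-1,-1,0,1],[108,-1,-1,0,1]]]'
```

```text
[437.3170507  107.19532604  32.4       ] [496.77367905 105.20714562  32.4       ] [467.04536488 106.20123583  32.4       ]
t: 17.27
eef_pos: [466.5, 105.8, 37.5]
eef_rot: [0.509, -0.492, 0.507, 0.491]
ft_force: [-0.0, -0.3, 0.0]
finger_gap: 1.001
```

```bash
python3 -m jog '[[[2.5,0,0,0,1],[2.5,0,0,0,0],[2.5,0,0,0,0],[2.5,0,0,0,0],[2.5,0,0,0,0]]]'; python3 -m jog '[[[0,0,0,0,0],[0,0,0,0,0]]]'
```

```text
t: 17.9
eef_pos: [465.5, 105.4, 34.1]
eef_rot: [0.508, -0.492, 0.508, 0.492]
ft_force: [-2.3, -0.7, 8.4]
finger_gap: 0.4
t: 18.15
eef_pos: [465.5, 105.4, 34.1]
eef_rot: [0.508, -0.492, 0.508, 0.492]
ft_force: [-2.4, -1.2, 8.8]
finger_gap: 0.4
```

```bash
python3 -m jog '[[[-50,0,0,0,0],[-90,0,0,0,0],[-90,0,0,0,0]]]'; python3 -c "
from h import *
plan(465,307,125,92)"
```

```text
t: 18.52
eef_pos: [467.2, 106.0, 126.1]
eef_rot: [0.51, -0.492, 0.506, 0.491]
ft_force: [-0.7, 0.3, -0.8]
finger_gap: 0.403
t 18.52 at [467.2 106.  126.1] psi 88.15 tilt [ 0.005  0.002 -1.   ] gap 0.403 ft [-0.7  0.3 -0.8]
SHIFT [  1.5   8.7 200.8] TURN -0.0673
```

```bash
python3 -m jog '[[[0,2,60,-0.067,0],[0,4,120,-0.067,0],[0,7,180,-0.067,0],[0,7,201,-0.067,0],[0,7,201,-0.067,0]]]'; python3 -m jog '[[[0,0,0,0,0],[0,0,0,0,0]]]'; python3 - <<'E'
from h import *
import pickle
st,s=snap('wrist','w14');pickle.dump((st,s),open('w14.pkl','wb'))
plan(465.2,307,26,92); print(st['qd'].round(3))
cv2.imwrite('pics/w14z.png',cv2.resize(s['img'][130:340,210:430],None,fx=2.8,fy=2.8,interpolation=cv2.INTER_CUBIC)[:,:,::-1])
st,s=snap('top','t14');pickle.dump((st,s),open('t14.pkl','wb'))
E
```

```text
t: 19.15
eef_pos: [464.1, 307.7, 122.4]
eef_rot: [0.49, -0.509, 0.491, 0.509]
ft_force: [0.5, -1.2, -1.5]
finger_gap: 0.4
t: 19.4
eef_pos: [465.3, 304.6, 123.5]
eef_rot: [-0.492, 0.508, -0.492, -0.508]
ft_force: [0.4, 0.0, -1.2]
finger_gap: 0.397
t 19.45 at [465.3 305.  123.6] psi 91.85 tilt [-0. -0. -1.] gap 0.399 ft [ 1.4  0.1 -0.8]
SHIFT [97.6  0.   2.1] TURN -0.0026
[-0.003 -0.005 -0.005 -0.007 -0.002  0.003 -0.   ]
```

View pics/w14.png

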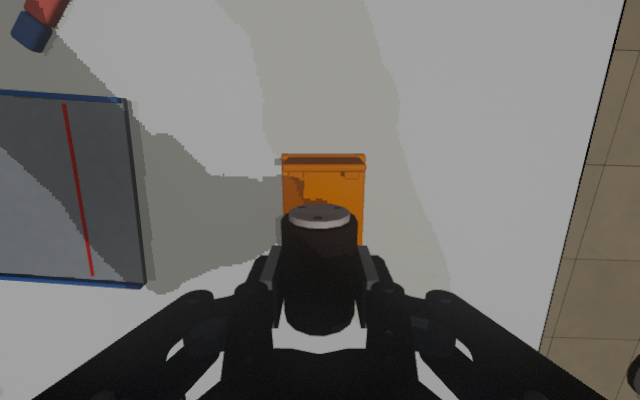

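View pics/w14z.png

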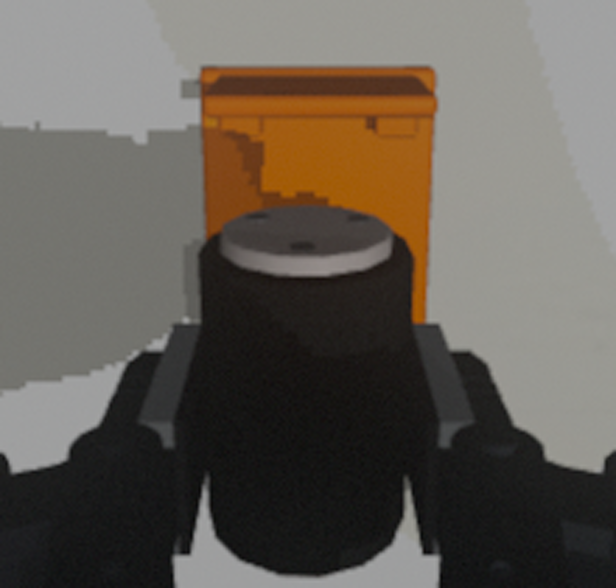

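```bash
python3 - <<'E'
from h import *
import pickle
st,s=pickle.load(open('w14.pkl','rb'))
A=lambda u,v:(210+u/2.8-.3,130+v/2.8-.3)
for n,p,z in [('top outer L',(200,97),44),('top outer R',(437,95),44),('top in L',(202,114),44),('top in R',(437,113),44),('base L',(202,68),6),('base R',(435,68),6),('floorR',(427,320),6),('floorR2',(433,140),6),('floorL',(203,150),6),('chock in',(372,122),14),('chock outbot',(418,136),14)]: print(n,px2w(s,A(*p),z,st).round(1))
print(w2px(s,[465.2-29,305,123.5-1.7],st))
# predicted chocks/roller
st,s=pickle.load(open('w13.pkl','rb'))
for p,z in [((495.5,236),0),((499,148),0),((497,148),6),((518,232),14)]: print(px2w(s,p,z,st).round(1))
E
```

```text
top outer L [427.  276.6  44. ]
top outer R [424.6 335.9  44. ]
top in L [431.3 277.1  44. ]
top in R [429.2 336.2  44. ]
base L [424.7 272.6   6. ]
base R [422.5 340.7   6. ]
floorR [502.5 344.3   6. ]
floorR2 [443.9 341.8   6. ]
floorL [449.2 272.8   6. ]
chock in [437.6 322.5  14. ]
chock outbot [441.3 336.1  14. ]
[322.05646898 212.58832533]
[512.2 277.9   0. ]
[426.6 269.6   0. ]
[425.8 264.3   6. ]
[502.8 289.5  14. ]
```

```bash
python3 -m jog '[[[50,0,1.5,-0.002,0],[72,0.5,2.8,-0.002,0],[72,0.5,2.8,-0.002,0],[72,0.5,2.8,-0.002,0]]]'; python3 - <<'E'
from h import *
import pickle
st,s=snap('wrist','w15');pickle.dump((st,s),open('w15.pkl','wb'))
plan(464.5,307.8,25.7,92)
cv2.imwrite('pics/w15z.png',cv2.resize(s['img'][130:340,210:430],None,fx=2.8,fy=2.8,interpolation=cv2.INTER_CUBIC)[:,:,::-1])
E
```

```text
t: 20.0
eef_pos: [465.2, 309.3, 52.6]
eef_rot: [-0.491, 0.509, -0.49, -0.509]
ft_force: [0.5, -0.2, -1.2]
finger_gap: 0.4
t 20.05 at [465.3 309.6  52.9] psi 92.07 tilt [ 0.002  0.001 -1.   ] gap 0.395 ft [-0.4 -0.3 -1.9]
SHIFT [27.2  0.9 -1.8] TURN 0.0012
```

View pics/w15z.png

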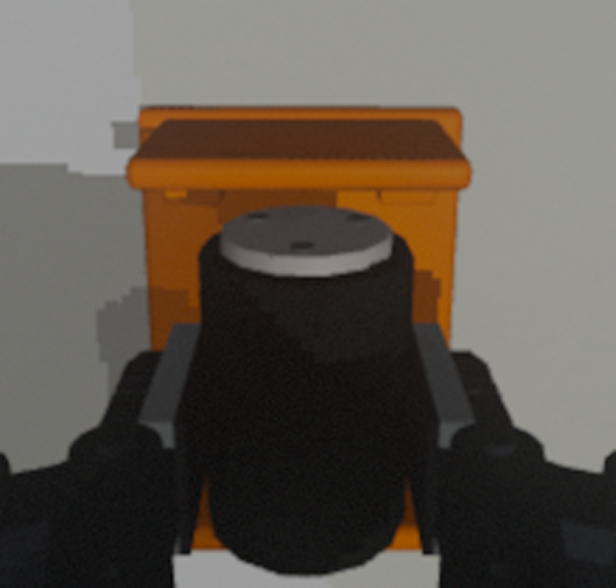

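```bash
python3 -m jog '[[[5,0.7,-1.4,0,0],[15,0.7,-1.4,0,0],[24,0.7,-1.4,0,0],[24,0.7,-1.4,0,0],[24,0.7,-1.4,0,0]]]'; python3 - <<'E'
from h import *
import pickle
st,s=snap('wrist','w16');pickle.dump((st,s),open('w16.pkl','wb'))
plan(464.5,307.8,25.7,92)
cv2.imwrite('pics/w16z.png',cv2.resize(s['img'][130:340,190:450],None,fx=2.8,fy=2.8,interpolation=cv2.INTER_CUBIC)[:,:,::-1])
E
```

```text
t: 20.68
eef_pos: [463.8, 307.9, 27.5]
eef_rot: [-0.491, 0.509, -0.491, -0.509]
ft_force: [0.4, -0.2, -1.7]
finger_gap: 0.397
t 20.73 at [463.9 308.   27.7] psi 92.1 tilt [ 0.  0. -1.] gap 0.4 ft [ 0.8  0.3 -1.9]
SHIFT [ 2.  -0.6 -0.3] TURN 0.0017
```

View pics/w16z.png

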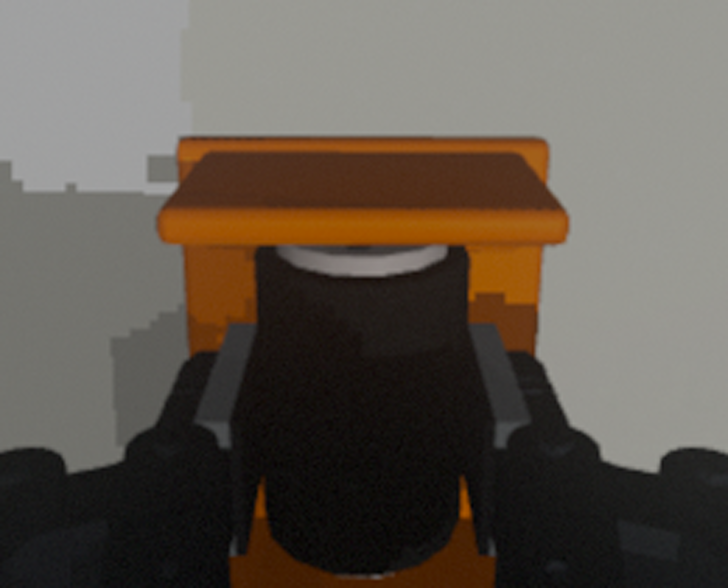

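Centred between the cheeks (cheek mid col ≈363, roller ≈362 in the crop), no contact force. Continue down.

```bash
python3 -m jog '[[[1.5,0,0,0,0],[1.5,0,0,0,0]]]';python3 -m jog '[[[0.8,0,0,0,0],[0.8,0,0,0,0]]]'
```

```text
t: 20.98
eef_pos: [463.7, 308.0, 26.2]
eef_rot: [0.491, -0.509, 0.491, 0.509]
ft_force: [0.3, 0.2, -2.2]
finger_gap: 0.4
t: 21.22
eef_pos: [463.8, 308.1, 25.8]
eef_rot: [0.491, -0.509, 0.491, 0.509]
ft_force: [-1.3, -0.7, 5.2]
finger_gap: 0.397
```

```bash
python3 -m jog '[[[0.3,0,0,0,0],[0.3,0,0,0,0],[0,0,0,0,0.7],[0,0,0,0,0.8],[0,0,0,0,1]]]'; python3 -m jog '[[[-30,0,0,0,1],[-80,0,0,0,1],[-110,0,0,0,1],[-110,0,0,0,1]]]';  python3 - <<'E'
from h import *
import pickle
st,s=snap('wrist','w17');pickle.dump((st,s),open('w17.pkl','wb'))
plan(460,120,160,-7)
E
```

```text
t: 21.85
eef_pos: [463.7, 308.0, 25.3]
eef_rot: [-0.491, 0.509, -0.491, -0.509]
ft_force: [-0.2, -0.2, -0.7]
finger_gap: 0.979
t: 22.35
eef_pos: [465.0, 308.9, 137.6]
eef_rot: [-0.492, 0.509, -0.489, -0.509]
ft_force: [0.0, -0.1, -0.2]
finger_gap: 1.001
t 22.4 at [464.1 308.3 136.1] psi 92.11 tilt [ 0.001  0.001 -1.   ] gap 0.998 ft [-0.2 -0.1 -0.7]
SHIFT [ -24.2   11.  -188. ] TURN 1.7298
```

View pics/w17.png

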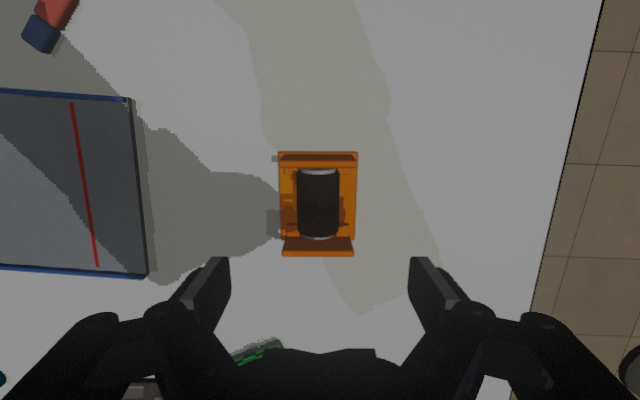

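```bash
python3 -m jog '[[[0,2,-60,0.187,1],[0,4,-120,0.374,1],[0,6,-182,0.56,1],[0,8,-244,0.747,1],[0,8,-300,0.93,1]]]'; python3 -c "
from h import *
plan(450,-319,130,-7)"
```

```text
t: 23.02
eef_pos: [465.6, 5.7, 134.4]
eef_rot: [0.667, -0.233, 0.668, 0.233]
ft_force: [1.4, 0.2, -0.2]
finger_gap: 0.999
t 23.02 at [465.6   5.7 134.4] psi 38.44 tilt [-0.002 -0.001 -1.   ] gap 0.999 ft [ 1.4  0.2 -0.2]
SHIFT [   4.6 -244.6 -214.1] TURN 0.7931
```

```bash
python3 -m jog '[[[0,-47,-41,0.18,1],[0,-94,-82,0.36,1],[0,-141,-123,0.54,1],[0,-188,-164,0.72,1],[0,-225,-197,0.79,1]]]'; python3 -c "
from h import *
plan(450,-319,130,-7)"
```

```text
t: 23.65
eef_pos: [453.1, -293.2, 134.1]
eef_rot: [0.705, 0.041, 0.707, -0.042]
ft_force: [0.5, -1.0, 0.0]
finger_gap: 1.003
t 23.65 at [ 453.1 -293.2  134.1] psi -6.75 tilt [-0.002 -0.    -1.   ] gap 1.003 ft [ 0.5 -1.   0. ]
SHIFT [  4.1 -26.    0. ] TURN 0.0044
```

```bash
python3 -m jog '[[[20,-18,0,0.004,1],[20,-18,0,0.004,1],[20,-18,0,0.004,1],[20,-18,0,0.004,1]]]'; python3 - <<'E'
from h import *
import pickle
st,s=snap('wrist','w18');pickle.dump((st,s),open('w18.pkl','wb'))
plan(449.7,-320,27,-7)
E
```

```text
t: 24.15
eef_pos: [452.8, -307.6, 115.5]
eef_rot: [0.706, 0.041, 0.706, -0.04]
ft_force: [-0.6, 0.4, -0.3]
finger_gap: 1.001
t 24.2 at [ 452.8 -307.8  115.6] psi -6.58 tilt [ 0.  0. -1.] gap 1.001 ft [-0.5  0.3  1. ]
SHIFT [ 88.6 -12.6  -1.7] TURN 0.0073
```

View pics/w18.png

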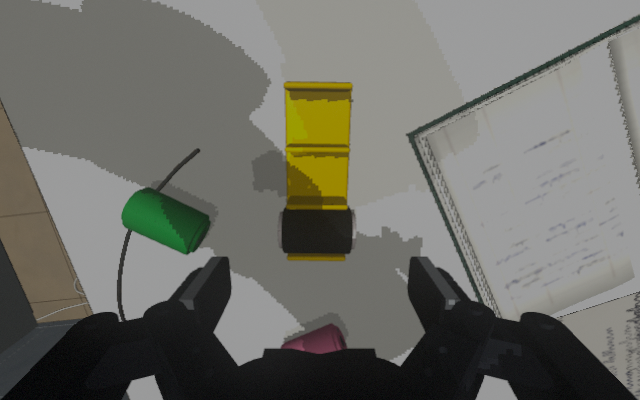

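```bash
python3 - <<'E'
from h import *
import pickle
st,s=pickle.load(open('w18.pkl','rb'))
for p,z in [((209,222),18),((193,252),18),((205,240),5),((318,231),36)]: print(px2w(s,p,z,st).round(1))
E
```

```text
[ 364.3 -307.3   18. ]
[ 345.4 -331.7   18. ]
[ 351.8 -327.2    5. ]
[ 451.3 -318.1   36. ]
```

Clear of the green decoy. Descend and grip.

```bash
python3 -m jog '[[[50,-12,-1.5,0.007,1],[86,-12,-1.5,0.007,1],[89,-12,-1.5,0.007,1],[89,-12,-1.5,0.007,1]]]'; python3 -m jog '[[[0,0,0,0,0.3],[0,0,0,0,0.3],[0,0,0,0,0.3],[0,0,0,0,0.3]]]'
```

```text
t: 24.7
eef_pos: [449.9, -320.6, 27.4]
eef_rot: [0.706, 0.043, 0.705, -0.044]
ft_force: [-0.5, -0.0, -0.1]
finger_gap: 0.998
t: 25.2
eef_pos: [450.4, -321.0, 27.9]
eef_rot: [0.707, 0.043, 0.705, -0.044]
ft_force: [-0.5, 2.3, 10.0]
finger_gap: 0.667
```

```bash
python3 -m jog '[[[-50,0,0,0,0.3],[-77,0,0,0,0.3],[-77,0,0,0,0.3]]]'; python3 -m jog '[[[0,60,-7,-0.03,0.3],[0,122,-14,-0.05,0.3],[0,184,-22,-0.09,0.3],[0,246,-29,-0.09,0.3],[0,308,-35,-0.09,0.3]]]'; python3 -c "
from h import *
plan(464,107.5,105,-1.8)"
```

```text
t: 25.58
eef_pos: [450.6, -321.3, 105.6]
eef_rot: [0.707, 0.043, 0.704, -0.044]
ft_force: [0.3, -0.3, -1.9]
finger_gap: 0.668
t: 26.2
eef_pos: [451.9, -8.4, 102.9]
eef_rot: [0.707, 0.012, 0.707, -0.012]
ft_force: [1.1, -0.1, -1.6]
finger_gap: 0.66
t 26.2 at [451.9  -8.4 102.9] psi -1.91 tilt [-0.  0. -1.] gap 0.66 ft [ 1.1 -0.1 -1.6]
SHIFT [ -2.1 116.2   8.2] TURN -0.002
```

```bash
python3 -m jog '[[[0,60,6,0,0.3],[0,112,10,0,0.3],[30,112,10,0,0.3],[59,112,10,0,0.3],[59,112,10,0,0.3]]]'; python3 -c "
from h import *
plan(464,107.5,34.5,-1.8)"
```

```text
t: 26.82
eef_pos: [464.5, 100.7, 42.6]
eef_rot: [0.706, 0.011, 0.708, -0.012]
ft_force: [0.2, -1.2, -0.7]
finger_gap: 0.665
t 26.82 at [464.5 100.7  42.6] psi -1.93 tilt [-0.004 -0.002 -1.   ] gap 0.665 ft [ 0.2 -1.2 -0.7]
SHIFT [ 8.1  6.8 -0.6] TURN -0.0022
```

```bash
python3 -m jog '[[[5,4,-1,-0.002,0.3],[7,4,-1,-0.002,0.3],[7,4,-1,-0.002,0.3]]]'; python3 -m jog '[[[0,0,0,0,0.3]]]'
```

```text
t: 27.2
eef_pos: [465.7, 105.2, 37.8]
eef_rot: [0.707, 0.011, 0.707, -0.011]
ft_force: [0.3, -0.3, -1.8]
finger_gap: 0.666
t: 27.32
eef_pos: [465.7, 105.1, 37.7]
eef_rot: [0.707, 0.011, 0.707, -0.011]
ft_force: [0.3, 0.1, -1.4]
finger_gap: 0.667
```

```bash
python3 -m jog '[[[2.5,0,-1,0,0.3],[2.5,0,-1,0,0.3]]]'; python3 -m jog '[[[1,0,0,0,0.3],[1,0,0,0,0.3]]]'
```

```text
t: 27.58
eef_pos: [464.3, 105.1, 34.7]
eef_rot: [0.707, 0.011, 0.707, -0.011]
ft_force: [0.4, 0.6, -1.7]
finger_gap: 0.67
t: 27.82
eef_pos: [464.4, 105.0, 34.3]
eef_rot: [0.707, 0.012, 0.707, -0.011]
ft_force: [-2.4, -0.1, 10.3]
finger_gap: 0.664
```

```bash
python3 -m jog '[[[-0.4,0,0,0,1],[-0.4,0,0,0,1],[-0.4,0,0,0,1]]]'; python3 -m jog '[[[-40,0,0,0,1],[-80,0,0,0,1],[-120,0,0,0,1],[-150,0,0,0,1],[-150,0,0,0,1]]]'; python3 -m jog '[[[0,0,0,0,1],[0,0,0,0,1],[0,0,0,0,1],[0,0,0,0,1],[0,0,0,0,1]]]'; python3 -m jog '[[[0,-10,0,0,1],[0,-10,0,0,1],[0,-10,0,0,1],[0,-10,0,0,1],[0,-10,0,0,1]]]'; python3 - <<'E'
from h import *
st,s=snap('scene','s20')
cv2.imwrite('pics/s20z.png',cv2.resize(s['img'][150:310,220:450],None,fx=3,fy=3)[:,:,::-1])
E
```

```text
t: 28.2
eef_pos: [464.5, 105.1, 34.2]
eef_rot: [0.707, 0.011, 0.707, -0.011]
ft_force: [-0.5, 0.5, -0.6]
finger_gap: 1.001
t: 28.82
eef_pos: [465.6, 105.5, 185.9]
eef_rot: [0.708, 0.012, 0.706, -0.01]
ft_force: [-0.8, 0.4, 0.2]
finger_gap: 1.001
t: 29.45
eef_pos: [464.4, 105.0, 184.1]
eef_rot: [0.707, 0.011, 0.707, -0.011]
ft_force: [-0.2, 0.3, 0.7]
finger_gap: 0.998
t: 30.08
eef_pos: [464.2, 95.2, 184.2]
eef_rot: [0.707, 0.011, 0.707, -0.011]
ft_force: [-0.2, 0.4, 0.3]
finger_gap: 1.004
```

View pics/s20z.png

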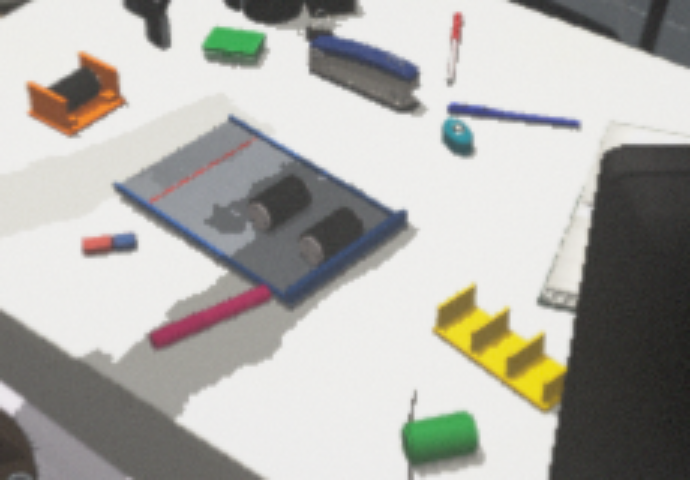

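Third is rolling towards the first. Wait for it to settle and check from a vantage above.

```bash
python3 -m jog '[[[-60,-60,0,0,1],[-120,-100,0,0,1],[-120,-100,0,0,1],[-120,-100,0,0,1],[-120,-100,0,0,1]]]'; python3 -m jog '[[[0,0,0,0,1],[0,0,0,0,1],[0,0,0,0,1],[0,0,0,0,1],[0,0,0,0,1]]]';python3 -m jog '[[[0,0,0,0,1],[0,0,0,0,1],[0,0,0,0,1],[0,0,0,0,1],[0,0,0,0,1]]]'; python3 - <<'E'
from h import *
import pickle
st,s=snap('wrist','w21');pickle.dump((st,s),open('w21.pkl','wb'))
st,s=snap('scene','s21');pickle.dump((st,s),open('s21.pkl','wb'))
st,s=snap('top','t21');pickle.dump((st,s),open('t21.pkl','wb'))
E
```

```text
t: 30.75
eef_pos: [460.6, -3.9, 303.5]
eef_rot: [0.707, 0.011, 0.707, -0.011]
ft_force: [0.5, 0.3, 0.1]
finger_gap: 1.002
t: 31.38
eef_pos: [461.0, -4.8, 304.2]
eef_rot: [0.707, 0.011, 0.707, -0.011]
ft_force: [0.2, -0.2, 0.9]
finger_gap: 1.0
t: 32.0
eef_pos: [461.0, -4.9, 304.2]
eef_rot: [0.707, 0.011, 0.707, -0.011]
ft_force: [-0.7, -0.0, 0.4]
finger_gap: 1.006
```

View pics/w21.png

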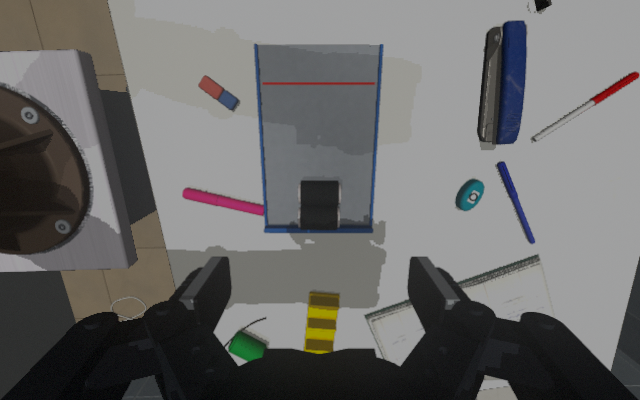

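View pics/s21.png

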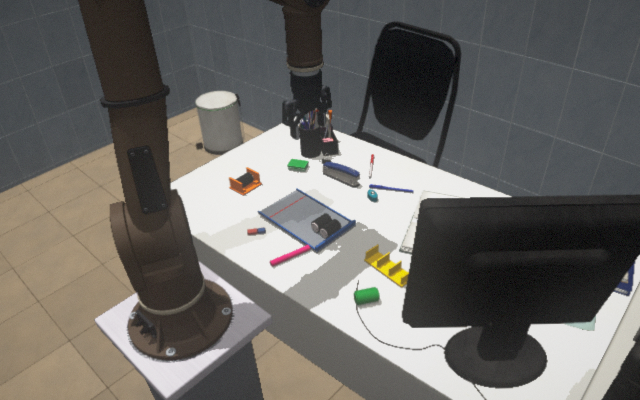

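```bash
python3 - <<'E'
from h import *
import pickle
st,s=pickle.load(open('w21.pkl','rb')); th=np.radians(-1.9); ex=np.array([np.cos(th),np.sin(th)]);ey=np.array([-ex[1],ex[0]])
o=np.array([464.2,107.1])-80*ey
for v in [(320,191),(320,217)]:
    p=px2w(s,v,28,st)[:2]-o; print(p@ex,p@ey)
st,s=pickle.load(open('w17.pkl','rb'))
for u,v in [(318.5,172),(318.5,237),(318,204)]: print(px2w(s,(u,v),24,st).round(1))
st,s=snap('wrist','w22'); a=cv2.imread('pics/w21.png').astype(int); d=abs(s['img'][:,:,::-1].astype(int)-a)[170:240,280:360]; print('diff',d.mean(),d.max())
cv2.imwrite('pics/w17z.png',cv2.resize(cv2.imread('pics/w17.png')[140:265,265:370],None,fx=5,fy=4.7))
E
```

```text
2.5956162250799473 -60.976471745092766
2.686989684139503 -99.15709945564109
[438.1 307.6  24. ]
[495.6 309.7  24. ]
[465.5 308.2  24. ]
diff 1.0444642857142856 10
```

View pics/w17z.png

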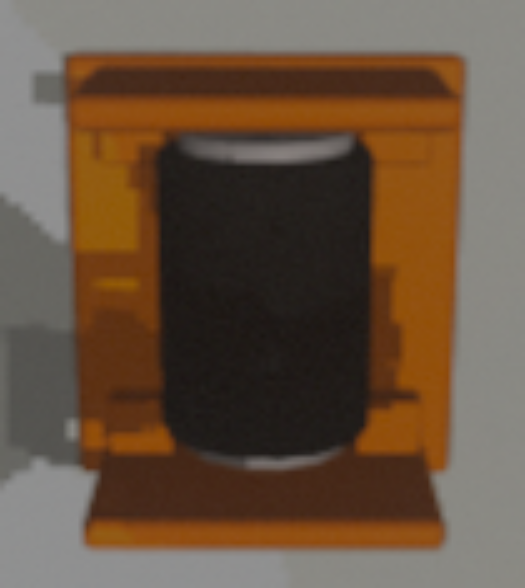

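```bash
python3 -c "
from bench import manip
print(manip.job_done())"
```

```text
the job is handed in; nothing more can be done
None
```

I roll-tested all three rollers on the red line and handed the job in at about t = 32 s of the 72 s allowed. No verdict came back.

- **First and third rollers:** both rolled to the foot by themselves. At the last look they lay still at plate y about -99 mm and -61 mm, and about 3 mm off the middle line. Nothing touched them on the lower half of the plate.
- **Second roller (middle lane):** it stayed on the red line for more than a second after release, so it is the out-of-balance one. I took it across its barrel and lowered it into the reject cradle. I kept it gripped until the wrist force showed it was down, then opened the fingers.
- **Cradle check:** the roller sits between the cheeks and chocks, about 1 mm from my estimate of the seat and within about 2° of its line. I checked this in one picture just after release. Later scene pictures still show it in the cradle.
- **Desk things:** the stapler, sharpener, clip box and the green and pink look-alikes were not touched. They look unmoved in the final pictures, but I did not measure them. The arm was clear of everything when I handed in.

In one early picture, taken while the arm was still moving, the cradle and plate edges measured about 2% short. The cradle edges stayed about 2–3% short in a later picture at rest. I therefore corrected the final alignment, by about 1.4 mm sideways, from close pictures over the cradle.

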